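# Weigh a lemon on a notched-beam kitchen balance

## Robot

A 7-joint arm with a two-finger parallel gripper is mounted at the origin on a cart in front of the work surface, level with it; the furniture and walls round the work are solid. World frame = base frame: x ahead of the robot, y to its left, z up, the work surface at z = 0. Lengths are in mm, angles in rad, forces in N, time in s.
With the tool pointing down it reaches from about 425 to 950 mm from the base axis. Payload 16.7 kg.
Tool frame: the origin (TCP) lies at the very end of the fingers, on their centre line; the grasp point (between the pads) lies 19 mm behind it; z points along the fingers, y is the line along which they close (so a half turn about z gives the same grasp; the last joint's range is limited). The gripper opens to 94 mm and grips with 3 to 60 N. Pads are 16 mm wide; open, the fingers measure 119 mm over their backs; the gripper's body (75 mm by 177 mm) begins 78 mm behind the grasp point.
Start: joints at [1.024, 0.426, 0.074, 1.606, -0.034, 1.111, -0.067], TCP at [261.455, -622.266, 205.467] pointing down, gripper open.
Joint ranges: [-2.85, 2.85], [-0.5, 2.14], [-1.23, 1.37], [0.21, 2.46], [-1.02, 4.16], [0.16, 2.05], [-2.73, 2.73]. Speed limits (rad/s): [1.89, 1.89, 2.39, 2.39, 3.01, 3.01, 3.01].

## Interface

Orientations are given as [roll, pitch, yaw] about the fixed x, y, z axes, in that order (R = Rz(yaw) Ry(pitch) Rx(roll)).
In Python, from station import env gives the robot as it stands.
- The arm moves only by the tool advance, called as a command line: name --argument value ..., lists and objects as JSON in quotes. Schema: {"type":"object","properties":{"rows":{"type":"object","properties":{"offsets":{"type":"array","items":{"type":"array","items":{"type":"number"},"minItems":5,"maxItems":5},"minItems":1,"maxItems":20}},"additionalProperties":false,"required":["offsets"]},"only":{"type":"string"},"quiet":{"type":"boolean"},"lines":{"type":"string"}},"required":["rows"],"additionalProperties":false}. rows is an object whose key "offsets" holds a list of rows, 1 to 20 of them, each of 5 numbers: the finger opening in mm, then dx, dy, dz in shares of 600 mm (1.0 is 600 mm), then a turn about the tool's z in shares of 2 rad (1.0 is 2 rad); each row is the pose to reach, as a shift and turn from the pose commanded when the call began, along the tool's axes at that moment; what a row does not reach only later rows make up. A row lasts 1/12 s, in which the tool goes at most 41.7 mm and 0.125 rad, less where a joint would pass 70% of its speed; a pose out of reach is approached as far as the arm can. The fingers move at their own pace and stop on an object; the grip force is fixed at half the most. Time passes only in rows, so rows that do not move let the fingers close. The tool returns the time, the measured TCP pose, the force, the opening and the grip force at its end. only (a regular expression) keeps the lines of the reply that match it, lines (a string "A,B") keeps lines A to B, and quiet returns only ok. Shift and turn numbers lie between -1 and 1, and a call with a number outside is refused. Input that does not fit is refused with a message, and nothing moves.
- env.get_state(): the state, without advancing time (a new reading comes with each control period).
- env.capture(name): name is "side" or "top"; returns (picture, depth): 384x512x3 uint8, blue, green, red; 384x512 float32, mm along the optical axis (not along the pixel's ray), 0 where there is no reading.
- env.camera_model(name): a dict with "K" (3x3 intrinsics, pixels), "position" and "rotation" of the camera in the world. Camera axes: x right, y up, looking along -z (the intrinsics and any distortion apply to the point x, -y, -z); pixel columns grow to the right and rows downward; lengths in mm; the calibration is good to about 2 mm. A picture is of the moment at which its call begins. camera_model takes no time and is no camera call.
- env.close_job(): hands the job in; it is judged then, once.
Trained networks look in the newest picture that a camera, given by its name, has taken for a name from the list of things; names that differ only in an ending like _2 or _b are one class to them, and where a whole thing is asked for, a point or a joint stands for the part that bears it (a point fixed in the world has none). Each returns a list of dicts, best first, with "p" (0 to 1); they miss things now and then, are a little off and sometimes report something else, mostly with a low value. They report only what shows in the picture. A call takes as long as a camera call. They do not tell look-alikes from the thing itself.
- env.silhouettes(camera, name): "pixels" (384x512 bool, what is visible of it) and "box" ([left, top, width, height] in pixels, round what is visible of it).
The state is a dict: "t": time; "joint_pos": joint angles; "qd": joint speeds; "effort": joint torques, N m; "ee_pos": TCP position; "tool_rot": TCP orientation; "ft_force": force on the tool from outside, world axes, zero at the start; "ft_torque": the same for the moment, N m; "gripper_width": finger opening in mm; "grasp_force": force on a finger pad.
Only numpy, scipy, OpenCV 4.12 (cv2) and the standard library are available. Lean on these libraries where they do the work, as an engineer would, in place of code of your own. Each camera call takes 0.05 s, during which the arm holds its last target. There are 200 camera calls.

## Task

Weigh the lemon for the marmalade: lay it in the middle of the balance's pan while the beam is still locked, and let go of it, then pull the lock's knob round towards you to free the beam completely. Slide the poise along the notched beam to the notch at which the pointer comes to rest closest to the long centre line of the dial, leave the beam swinging free, and do not disturb the mandarin, onion, tin and salt shaker.

Things in the scene. Friction and masses are not known exactly. Their poses are not given: they have to be found in the camera images.
- lemon: yellow lemon, oval, 77 mm long (its x) x 51 (its y) x 52 high, loose, lying on the worktop to the left or the right of the balance; its mass is not known beforehand (70 to 165 g). Origin: centre of its underside as it lies at the start
- lemon_mid (a point): centre of the lemon, 25.5 mm above the worktop at the start
- balance: white enamelled beam balance, about 480 mm long along its y, fixed on the worktop. Origin: on the worktop under the middle of the base (26 mm high); at yaw 0 (it varies by 0.12 rad either way) its x points away from the robot, its y to the left (pan end). The beam's pivot is at x 0, y +60, z 85 mm of this frame; the pan is left of it, the notched beam, dial and lock to the right (-y)
- pan_mid (a point): centre of the flat floor of the round aluminium pan, 111 mm above the worktop with the beam level, 110 mm left of the pivot. Floor radius 58 mm, then a flared lip, outer radius 80 mm, 12 mm higher than the floor. Links keep the pan level as it rises and sinks, so it does not matter for the weighing where in the pan the load lies
- beam (a joint): tilt of the beam, rad: 0 = level, pointer on the dial's long line; positive = pointer above it, pan too heavy (move the poise outward, to -y of the balance); negative = poise too far out. Stops at +-0.12; +-0.009 play while locked. Free and untouched, it rests within 1.5 s; off its stops the resting tilt changes by 0.036 for each notch of the poise, so the best notch leaves at most 0.02
- pointer_tip (a point): tip of the dark pointer at the right end of the beam, 261 mm from the pivot; one notch of the poise is about 9.4 mm here
- dial_centre (a point): middle of the long centre line of the upright white dial plate, just behind the pointer tip, 85 mm above the worktop; the shorter lines above and below are 9 mm apart. The plate's top is 124 mm above the worktop
- poise (a joint): place of the poise on the beam, m: 0 at the innermost notch, growing outward (-y of the balance) to 0.12; 13 notches, 10 mm apart, at 0, 0.01, ... 0.12. A sprung roller inside drops into the notches: let go, it settles in the nearest one; about 2 N pulls it on. Starts in one of the inner four. Each notch balances 15 g; 0 is for the empty pan
- poise_top (a point): centre of the top of the poise, an aluminium block round the beam, 36 mm across the beam (flat ribbed front and rear faces, to be pinched), 34 mm along it, 60 mm high; 121 mm above the worktop with the beam level, with free room in front and behind. Its height follows the beam's tilt (it is 45 to 165 mm from the pivot)
- lock (a joint): angle of the beam lock, rad: 0 = locked, fork astride the beam and crank pointing right (-y of the balance), along the beam; it grows as the knob is pulled round towards the robot (clockwise from above) to a stop at 1.4, crank pointing at the robot. The fork is clear of the beam above 1.0. Stays where it is left; about 1 N at the knob turns it; starts at 0 to 0.08
- lock_knob (a point): top of the black upright knob at the end of the lock's crank: 18 mm thick at the top, 131 mm above the worktop, its upper 25 mm standing clear above the beam, to be pinched; 52 mm from the lock's axis
- lock_axis (a point): upright axis of the lock, at the beam's height (85 mm), 45 mm in front of the beam and 198 mm right of the pivot (fixed to the balance)
- pan: the pan with its stem. Origin on the stem, 26 mm below the pan's floor
- mandarin: mandarin, orange and round, 49 mm; loose, lies on the other side of the balance from the lemon; bystander
- onion: brown onion, 78 mm wide, 85 high, behind the balance; bystander
- bean_tin: short tin, 75 mm across, 58 high, behind the balance; bystander
- salt_shaker: salt shaker, 44 mm across, 90 high, behind the balance; bystander
There are look-alikes about, which are no part of the job. Of the things that look like the lemon, the smaller one is meant.

How it is judged:
By the outcome, as a careful person would: the job done as asked, in the order asked, and still so for the second after the job is handed in, with the robot touching nothing.
It also fails if it takes over 72 s, if anything falls off the work surface, if the arm or the gripper's body presses on something with over 40 N, if the wrist force passes 120 N, or if a joint passes its speed limit or range.

## Working session

There is one attempt and no reset: what is moved stays moved. The work goes in short steps, Python scripts to look and compute and a tool call to move; the robot and the scene stay as the last step left them, time stands still between calls to the robot, and variables do not carry over. Pictures are saved under pics/ and viewed, at most 10 in all, crops included, and the job is handed in when it is done.

```bash
mkdir -p pics
```

Create h.py:
```python
import numpy as np, cv2
from station import env
def pts(cam, depth, mask):
    m=env.camera_model(cam); K=np.array(m["K"]); v,u=np.nonzero(mask&(depth>0)); d=depth[v,u]
    c=np.stack([(u-K[0,2])/K[0,0]*d, -(v-K[1,2])/K[1,1]*d, -d],1)
    return c@np.array(m["rotation"]).T+np.array(m["position"])
def proj(cam,P):
    m=env.camera_model(cam); K=np.array(m["K"]); c=(np.atleast_2d(P)-np.array(m["position"]))@np.array(m["rotation"])
    return np.stack([K[0,0]*c[:,0]/-c[:,2]+K[0,2], K[1,1]*c[:,1]/c[:,2]+K[1,2]],1)
```

Run:
```python
from h import *
np.set_printoptions(precision=1,suppress=True)
ims=[]
for c in("top","side"):
    im,d=env.capture(c); ims.append(im); print(c,{k:np.round(v,3).tolist() if not isinstance(v,str) else v for k,v in env.camera_model(c).items()})
    for n in("lemon","mandarin","balance","pan","poise_top","lock_knob","pointer_tip","onion","bean_tin","salt_shaker"):
        for r in env.silhouettes(c,n):
            P=pts(c,d,r["pixels"])
            if len(P): print(n,round(r["p"],2),r["box"],len(P),np.median(P,0),np.percentile(P,2,0),np.percentile(P,98,0))
            if c=="top" and n in("lemon",) and len(P): print(cv2.minAreaRect(P[:,:2].astype(np.float32)))
cv2.imwrite("pics/t0.png",ims[0]);cv2.imwrite("pics/s0.png",ims[1])
s=env.get_state();print(s["t"],s["ee_pos"],s["tool_rot"],s["gripper_width"])
```

```text
top {'K': [[366.337, 0.0, 253.318], [0.0, 366.337, 189.752], [0.0, 0.0, 1.0]], 'position': [224.86, -235.602, 1515.829], 'rotation': [0.274, 0.004, -1.259]}Traceback (most recent call last):
  File "<stdin>", line 8, in <module>
  File "h.py", line 6, in pts
    return c@np.array(m["rotation"]).T+np.array(m["position"])
           ~~~~~~~~~~~~~~~~~~~~~~~~~~~^~~~~~~~~~~~~~~~~~~~~~~~
ValueError: operands could not be broadcast together with shapes (365,) (3,)
```

```bash
sed -i 's/np.array(m\["rotation"\])/Rot.from_euler("xyz",m["rotation"]).as_matrix()/; 1a from scipy.spatial.transform import Rotation as Rot' h.py
```

Create look.py:
```python
from h import *
np.set_printoptions(precision=1,suppress=True)
ims=[]
for c in("top","side"):
    im,d=env.capture(c); ims.append(im); print(c,env.camera_model(c)); np.save(f"d_{c}.npy",d)
    for n in("lemon","mandarin","balance","pan","poise_top","lock_knob","pointer_tip","onion","bean_tin","salt_shaker"):
        for r in env.silhouettes(c,n):
            P=pts(c,d,r["pixels"])
            if len(P): print(n,round(r["p"],2),r["box"],len(P),np.median(P,0),np.percentile(P,2,0),np.percentile(P,98,0))
            if n in("lemon",) and len(P): print(cv2.minAreaRect(P[:,:2].astype(np.float32)))
cv2.imwrite("pics/t0.png",ims[0]);cv2.imwrite("pics/s0.png",ims[1])
s=env.get_state();print(s["t"],s["ee_pos"],s["tool_rot"],s["gripper_width"])
```

```bash
python3 look.py
```

```text
top {'K': array([[366.3,   0. , 253.3],
       [  0. , 366.3, 189.8],
       [  0. ,   0. ,   1. ]]), 'position': array([ 224.9, -235.6, 1515.8]), 'rotation': array([ 0.3,  0. , -1.3])}
lemon 0.92 [354.0, 240.2, 25.8, 17.7] 402 [ 519.4 -610.8   63.5] [ 490.2 -666.5    3.7] [ 554.4 -568.8   77.7]
((527.76171875, -623.03759765625), (76.90963745117188, 113.29759216308594), 25.199935913085938)
lemon 0.52 [314.1, 231.1, 16.5, 16.4] 202 [ 509.  -428.1   43. ] [ 478.9 -461.4    0.2] [ 547.3 -403.7   54.7]
((513.96923828125, -432.6848449707031), (56.295127868652344, 79.91222381591797), 79.1447982788086)
balance 0.61 [177.4, 165.6, 113.5, 70.0] 2904 [527.7   8.5  94.6] [ 472.8 -282.6   19. ] [615.5 173.7 132.5]
pan 0.57 [178.5, 164.9, 38.3, 39.6] 1171 [550.4 108.4 121.3] [479.8  38.3 114.3] [620.1 177.7 133.9]
poise_top 0.42 [236.8, 196.9, 8.5, 12.6] 85 [529.4 -72.4 114.9] [515.6 -87.7  81.7] [548.4 -57.4 121.3]
poise_top 0.37 [315.1, 232.7, 17.1, 17.6] 186 [ 503.7 -427.    44.4] [ 477.3 -454.8   -2.6] [ 535.5 -403.6   54.8]
pointer_tip 0.94 [177.5, 165.4, 99.6, 56.5] 1482 [541.6  93.  120.2]
[... 1617 characters left out ...]
74 [226.0, 160.8, 18.6, 14.7] 205 [527.  116.5 119.9] [483.1  37.6 114.6] [559.3 176.1 129.1]
pan 0.62 [215.6, 249.2, 18.3, 14.1] 192 [ 513.2 -443.6   37.9] [ 481.1 -458.2    0. ] [ 540.1 -411.    52.6]
poise_top 0.44 [235.0, 184.6, 4.7, 14.7] 57 [543.9 -81.8 107.1] [527.  -98.9  71.7] [553.4 -63.5 119.7]
lock_knob 0.46 [215.8, 162.8, 30.5, 79.9] 1448 [ 527.1 -111.1   31.9] [ 470.2 -297.1    8.8] [568.1 169.2 128.9]
pointer_tip 0.93 [229.0, 158.5, 19.3, 60.3] 514 [534.   71.9 117.2] [ 476.4 -155.     5.1] [563.4 323.7 134.3]
pointer_tip 0.66 [225.7, 160.5, 20.9, 19.8] 266 [525.  116.3 120.9] [477.2  30.5 114.5] [561.9 179.2 133.6]
1.2 [ 261.4 -622.3  205.5] [-3.1 -0.   0.4] 93.87838548485986
```

View pics/t0.png

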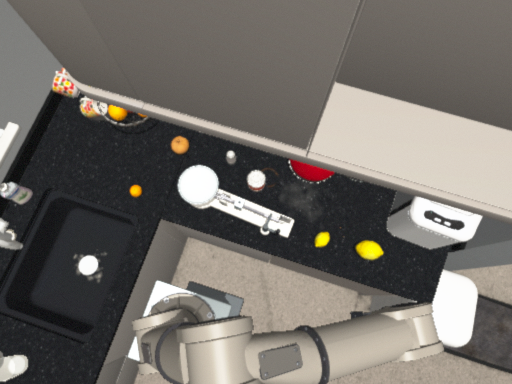

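View pics/s0.png

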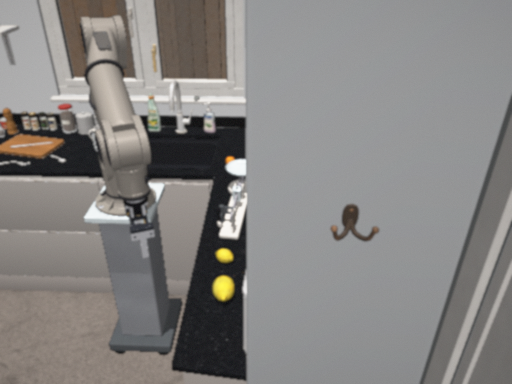

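Create m.py:
```python
from h import *
from scipy.optimize import least_squares
np.set_printoptions(precision=1,suppress=True)
im,d=env.capture("top"); im=im.copy()
hsv=cv2.cvtColor(im,cv2.COLOR_BGR2HSV)
y=(hsv[...,0]>20)&(hsv[...,0]<35)&(hsv[...,1]>150)&(hsv[...,2]>100)
y[:,:300]=0;y[:,342:]=0;y[:215]=0
# use rays at plane z=25 for outline
m=env.camera_model("top");K=np.array(m["K"]);R=Rot.from_euler("xyz",m["rotation"]).as_matrix()
v,u=np.nonzero(y); r=np.stack([(u-K[0,2])/K[0,0],-(v-K[1,2])/K[1,1],-np.ones(len(u))],1)@R.T
p=np.array(m["position"]); Q=p+r*((25-p[2])/r[:,2])[:,None]
print("lemon",len(u),Q.mean(0)); w,V=np.linalg.eigh(np.cov(Q[:,:2].T)); print(4*np.sqrt(w),V[:,1],np.arctan2(V[1,1],V[0,1]))
P=pts("top",d,y);print(np.percentile(P,[1,50,99],0))
# pan
roi=np.zeros(d.shape,bool);roi[150:250,160:310]=1
P=pts("top",d,roi); 
A=P[(P[:,2]>105)&(P[:,2]<140)]
pan=A[(np.hypot(A[:,0]-550,A[:,1]-108)<95)]
print("panfloor z", np.median(pan[np.hypot(pan[:,0]-550,pan[:,1]-108)<45][:,2]))
h=cv2.convexHull(pan[:,:2].astype(np.float32))[:,0]
f=least_squares(lambda q:np.hypot(h[:,0]-q[0],h[:,1]-q[1])-q[2],[550,108,80],loss="soft_l1");print("pan circle",f.x)
B=P[(P[:,2]>70)&(P[:,1]<0)&(P[:,2]<140)]
for lo,hi in((75,95),(95,112),(112,118),(118,127),(127,140)):
    b=B[(B[:,2]>lo)&(B[:,2]<=hi)];print(lo,hi,len(b)); print(b[np.argsort(b[:,1])][::max(1,len(b)//14)])
c=cv2.resize(im[150:260,160:345],None,fx=4.3,fy=4.3,interpolation=cv2.INTER_CUBIC);cv2.imwrite("pics/c1.png",c)
```

```bash
python3 m.py
```

```text
lemon 189 [ 509.  -430.5   25. ]
[52.9 76.1] [-0.9  0.5] 2.667762562465736
[[ 475.6 -456.3    0.3]
 [ 504.7 -427.7   43.1]
 [ 541.  -403.6   54.7]]
panfloor z 119.6088097513234
pan circle [549.8 105.1  78.8]
75 95 253
[[ 730.4 -307.1   75.9]
 [ 529.7 -282.6   94.7]
 [ 746.  -261.9   93.8]
 [ 466.7 -245.2   75.9]
 [ 515.5 -230.1   81.6]
 [ 779.3 -218.5   89.8]
 [ 469.  -190.5   82. ]
 [ 520.8 -165.9   79.7]
 [ 523.1 -144.2   76.4]
 [ 529.9 -121.    89.1]
 [ 526.9 -101.1   92.8]
 [ 515.7  -58.    81.5]
 [ 533.9  -26.9   90. ]
 [ 534.5  -13.8   88.4]
 [ 534.1   -1.4   91.2]]
95 112 162
[[ 735.3 -302.6   97. ]
 [ 530.1 -286.2   98.2]
 [ 739.1 -275.8  100.2]
 [ 743.9 -265.6  102.8]
 [ 751.7 -250.4  105.2]
 [ 764.3 -237.8  109.3]
 [ 478.2 -207.5  106.5]
 [ 502.1 -204.1  106.1]
 [ 497.5 -201.6  104.4]
 [ 492.2 -199.   105.7]
 [ 475.  -196.3  104.7]
 [ 472.7 -188.9  104. ]
 [ 524.8  -69.1  111.4]
 [ 519.9  -15.2   96.1]
 [ 524.3   -5.7  100.7]]
112 118 70
[[ 737.1 -299.5  114.6]
 [ 744.9 -284.5  116.7]
 [ 749.7 -266.9  112.7]
 [ 750.7 -258.   114.5]
 [ 759.5 -246.7  117.4]
 [ 770.4 -235.4  1
[... 386 characters left out ...]
 -245.5  118.9]
 [ 535.8 -241.8  122. ]
 [ 518.6 -239.   120.6]
 [ 525.6  -77.4  118.6]
 [ 518.5  -71.7  122.8]
 [ 551.4  -64.6  118.4]
 [ 550.1  -60.9  118.7]
 [ 523.4  -57.5  118.9]]
127 140 41
[[ 747.8 -294.3  129.7]
 [ 749.2 -289.2  133.5]
 [ 752.  -284.3  133.8]
 [ 752.4 -280.6  129.6]
 [ 529.7 -279.2  129.5]
 [ 747.9 -278.   127.3]
 [ 753.3 -275.5  134.5]
 [ 760.1 -273.1  138.1]
 [ 756.  -270.5  135. ]
 [ 752.6 -268.   129.9]
 [ 759.4 -265.6  133.5]
 [ 759.7 -261.9  129.7]
 [ 531.6 -258.7  128.5]
 [ 762.1 -256.9  130.9]
 [ 477.5 -255.   127.3]
 [ 761.9 -253.1  128.3]
 [ 475.8 -251.3  130.1]
 [ 478.9 -250.1  133.2]
 [ 531.1 -246.5  131.7]
 [ 473.1 -244.   132.2]
 [ 471.9 -240.4  132. ]]
```

View pics/c1.png

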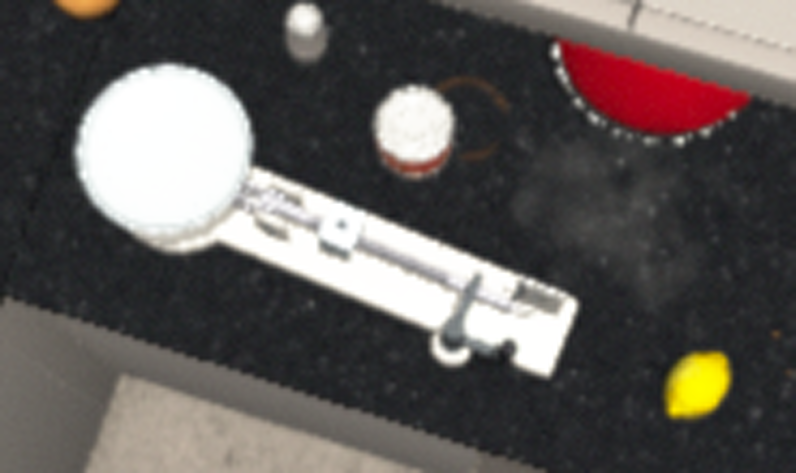

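The top view (and crop c1) shows the small lemon at full-frame (322,239), beside the bigger look-alike at (370,250). The pan is at (198,185), the poise at (239,203), the lock ring at (265,230) and the knob at (278,231). Fitting these gives a balance yaw of about -0.09, and the knob and poise agree with that to about 3 mm.

Create go.py:
```python
import sys
from h import *
def to(x,y,z,yaw=None):
    s=env.get_state(); R=Rot.from_euler("xyz",s["tool_rot"]); M=R.as_matrix(); cy=np.arctan2(M[1,0],M[0,0])
    d=M.T@(np.array([x,y,z])-s["ee_pos"]); t=0 if yaw is None else (cy-yaw+np.pi/2)%np.pi-np.pi/2
    print("t",round(s["t"],2),"pos",np.round(s["ee_pos"],1),"rpy",np.round(s["tool_rot"],3),"shift",np.round(d,1),"turn",round(t,3),"w",round(s["gripper_width"],1),"f",np.round(s["ft_force"],1),"q7",round(s["joint_pos"][6],2))
if __name__=="__main__":
    a=[float(v) for v in sys.argv[1:]]; to(*a)
```

```bash
python3 go.py 509 -430.5 110 -0.474; python3 go.py 509 -430.5 8 -0.474
```

```text
t 1.25 pos [ 261.5 -622.3  205.5] rpy [ 3.142 -0.     0.398] shift [302.5 -80.9  95.5] turn 0.872 w 94.3 f [ 0.1 -0.   0.3] q7 -0.07
t 1.25 pos [ 261.5 -622.3  205.5] rpy [ 3.142 -0.     0.398] shift [302.5 -80.9 197.5] turn 0.872 w 94.3 f [ 0.1 -0.   0.3] q7 -0.07
```

The rows are not in the units I measure in: shifts go in shares of 600 mm and turns go in shares of 2 rad. I convert before sending: 302.5 mm / 600 = 0.5042, 265 mm / 600 = 0.4417, 0.872 rad / 2 = 0.436.

advance --rows '{"offsets": [[94, 0.0633, -0.0167, 0.02, 0.055], [94, 0.1267, -0.0333, 0.04, 0.11], [94, 0.1883, -0.05, 0.06, 0.165], [94, 0.2517, -0.0667, 0.08, 0.22], [94, 0.315, -0.0833, 0.1, 0.275], [94, 0.3783, -0.1, 0.12, 0.33], [94, 0.4417, -0.1183, 0.14, 0.385], [94, 0.5042, -0.135, 0.1583, 0.436], [94, 0.5042, -0.135, 0.1583, 0.436], [94, 0.5042, -0.135, 0.1583, 0.436]]}'

```text
t: 2.08
ee_pos: [511.0, -427.6, 109.5]
tool_rot: [-3.141, 0.001, -0.469]
ft_force: [-0.7, -1.6, -0.9]
gripper_width: 93.8
grasp_force: 0.0
```

```bash
python3 go.py 509 -430.5 8 -0.474
```

```text
t 2.08 pos [ 511.  -427.6  109.5] rpy [-3.141e+00  1.000e-03 -4.690e-01] shift [ -0.4   3.6 101.5] turn 0.005 w 93.8 f [-0.7 -1.6 -0.9] q7 -1.35
```

Run:
```python
from h import *
im,d=env.capture("top");c=cv2.resize(im[190:290,270:400],None,fx=5,fy=5,interpolation=cv2.INTER_CUBIC);cv2.imwrite("pics/c2.png",c)
```

```text
(no output)
```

View pics/c2.png

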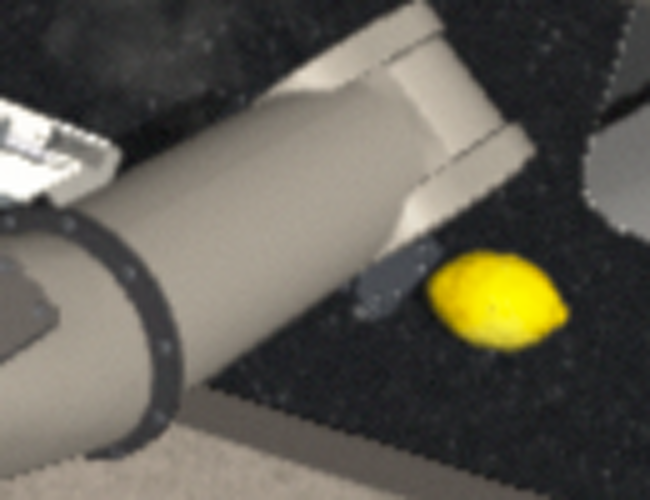

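The arm covers the small lemon from above, so only the big look-alike shows, at crop (500,300). The lemon itself was measured before the arm moved over it. I'll descend and grip.

Scaled: 102 mm / 600 = 0.17, 92 mm / 600 = 0.1533.

advance --rows '{"offsets": [[94, 0, 0, 0.0583, 0], [94, 0, 0, 0.1167, 0], [94, 0, 0, 0.1533, 0], [94, 0, 0, 0.17, 0], [94, 0, 0, 0.17, 0], [94, 0, 0, 0.17, 0], [40, 0, 0, 0.17, 0], [40, 0, 0, 0.17, 0], [40, 0, 0, 0.17, 0], [40, 0, 0, 0.17, 0], [40, 0, 0, 0.17, 0], [40, 0, 0, 0.17, 0]]}'

```text
t: 3.13
ee_pos: [509.1, -430.4, 8.8]
tool_rot: [-3.142, -0.0, -0.474]
ft_force: [-1.3, -0.4, 0.0]
gripper_width: 57.4
grasp_force: 0.0
```

```bash
python3 go.py 550 105 180
```

```text
t 3.13 pos [ 509.1 -430.4    8.8] rpy [-3.142 -0.    -0.474] shift [-208.  -495.  -171.3] turn 0 w 57.4 f [-1.3 -0.4  0. ] q7 -1.33
```

Scaled: -191 mm / 600 = -0.3183, -160 mm / 600 = -0.2667.

advance --rows '{"offsets": [[40, 0, 0, 0, 0], [40, 0, 0, 0, 0], [40, 0, 0, 0, 0], [40, 0, 0, 0, 0], [40, 0, 0, -0.0333, 0], [40, 0, 0, -0.0917, 0], [40, 0, 0, -0.15, 0], [40, 0, 0, -0.2083, 0], [40, 0, 0, -0.2667, 0], [40, 0, 0, -0.3183, 0], [40, 0, 0, -0.3183, 0], [40, 0, 0, -0.3183, 0]]}'

```text
t: 4.13
ee_pos: [509.5, -431.1, 201.2]
tool_rot: [3.141, -0.003, -0.474]
ft_force: [0.4, 0.9, -2.1]
gripper_width: 49.7
grasp_force: 30.0
```

```bash
python3 go.py 550 105 200
```

```text
t 4.13 pos [ 509.5 -431.1  201.2] rpy [ 3.141e+00 -3.000e-03 -4.740e-01] shift [-2.089e+02 -4.953e+02  4.000e-01] turn 0 w 49.7 f [ 0.4  0.9 -2.1] q7 -1.37
```

Scaled: -496 mm / 600 = -0.8267, -208 mm / 600 = -0.3467.

advance --rows '{"offsets": [[40, -0.0217, -0.0517, 0, 0], [40, -0.0433, -0.1033, 0, 0], [40, -0.065, -0.155, 0, 0], [40, -0.0867, -0.2067, 0, 0], [40, -0.1083, -0.2583, 0, 0], [40, -0.13, -0.31, 0, 0], [40, -0.1517, -0.3617, 0, 0], [40, -0.1733, -0.4133, 0, 0], [40, -0.195, -0.465, 0, 0], [40, -0.2167, -0.5167, 0, 0], [40, -0.2383, -0.5683, 0, 0], [40, -0.26, -0.62, 0, 0], [40, -0.2817, -0.6717, 0, 0], [40, -0.3033, -0.7233, 0, 0], [40, -0.325, -0.775, 0, 0], [40, -0.3467, -0.8267, 0, 0], [40, -0.3467, -0.8267, 0, 0], [40, -0.3467, -0.8267, 0, 0], [40, -0.3467, -0.8267, 0, 0]]}'

```text
t: 5.72
ee_pos: [549.8, 105.2, 198.2]
tool_rot: [3.14, 0.001, -0.474]
ft_force: [-0.1, 0.2, -0.5]
gripper_width: 49.3
grasp_force: 30.0
```

```bash
python3 go.py 551 106 121
```

```text
t 5.72 pos [549.8 105.2 198.2] rpy [ 3.14e+00  1.00e-03 -4.74e-01] shift [ 0.8 -1.4 77.2] turn 0 w 49.3 f [-0.1  0.2 -0.5] q7 -2.37
```

Scaled: 70 mm / 600 = 0.1167, 66 mm / 600 = 0.11.

advance --rows '{"offsets": [[40, 0, 0, 0.0333, 0], [40, 0, 0, 0.0667, 0], [40, 0, 0, 0.0967, 0], [40, 0, 0, 0.11, 0], [40, 0, 0, 0.1167, 0], [40, 0, 0, 0.1167, 0], [40, 0, 0, 0.1167, 0]]}'

```text
t: 6.3
ee_pos: [550.8, 105.4, 130.1]
tool_rot: [-3.141, -0.0, -0.475]
ft_force: [-0.3, -0.0, -0.3]
gripper_width: 49.4
grasp_force: 30.0
```

advance --rows '{"offsets": [[40, 0, 0, 0.0033, 0], [40, 0, 0, 0.0067, 0], [40, 0, 0, 0.0067, 0], [40, 0, 0, 0.0067, 0]]}'

```text
t: 6.63
ee_pos: [550.5, 105.9, 125.8]
tool_rot: [-3.141, -0.0, -0.474]
ft_force: [-0.8, 0.9, -1.9]
gripper_width: 49.3
grasp_force: 30.0
```

Scaled: 3 mm / 600 = 0.005, 1.5 mm / 600 = 0.0025.

advance --rows '{"offsets": [[40, 0, 0, 0.0025, 0], [40, 0, 0, 0.005, 0], [40, 0, 0, 0.005, 0], [40, 0, 0, 0.005, 0]]}'

```text
t: 6.97
ee_pos: [550.3, 105.8, 122.4]
tool_rot: [3.141, 0.0, -0.474]
ft_force: [-0.4, 0.4, -1.4]
gripper_width: 49.3
grasp_force: 30.0
```

advance --rows '{"offsets": [[40, 0, 0, 0.0017, 0], [40, 0, 0, 0.0033, 0], [40, 0, 0, 0.0033, 0], [40, 0, 0, 0.0033, 0]]}'

```text
t: 7.3
ee_pos: [550.4, 105.8, 120.4]
tool_rot: [3.142, 0.0, -0.474]
ft_force: [-0.2, -1.0, -0.5]
gripper_width: 49.5
grasp_force: 30.0
```

Scaled: 1 mm / 600 = 0.0017.

advance --rows '{"offsets": [[40, 0, 0, 0.0017, 0], [40, 0, 0, 0.0017, 0], [40, 0, 0, 0.0017, 0]]}'

```text
t: 7.55
ee_pos: [550.4, 105.8, 119.5]
tool_rot: [-3.142, 0.0, -0.474]
ft_force: [-1.1, 0.2, -1.0]
gripper_width: 49.5
grasp_force: 30.0
```

advance --rows '{"offsets": [[60, 0, 0, 0, 0], [66, 0, 0, 0, 0], [72, 0, 0, 0, 0], [72, 0, 0, 0, 0], [72, 0, 0, 0, 0], [72, 0, 0, 0, 0], [72, 0, 0, 0, 0], [72, 0, 0, 0, 0]]}'

```text
t: 8.22
ee_pos: [550.4, 105.8, 119.5]
tool_rot: [-3.142, 0.0, -0.474]
ft_force: [-0.2, 0.2, -0.4]
gripper_width: 71.8
grasp_force: 0.0
```

Scaled: -80 mm / 600 = -0.1333, -45 mm / 600 = -0.075, -0.36 rad / 2 = -0.18.

advance --rows '{"offsets": [[72, 0, 0, -0.025, 0], [72, 0, 0, -0.075, 0], [72, 0, 0, -0.1333, 0], [72, 0, 0, -0.1333, -0.06], [72, 0, 0, -0.1333, -0.12], [72, 0, 0, -0.1333, -0.18]]}'

```text
t: 8.72
ee_pos: [550.7, 106.0, 200.2]
tool_rot: [-3.141, -0.001, -0.108]
ft_force: [0.7, -0.1, -0.5]
gripper_width: 72.1
grasp_force: 0.0
```

```bash
python3 go.py 473.5 -248 200 0.70
```

Create meas.py:
```python
from h import *
import sys
np.set_printoptions(precision=1,suppress=True)
im,d=env.capture("top"); roi=np.zeros(d.shape,bool);roi[150:250,160:310]=1
P=pts("top",d,roi)
k=P[(np.hypot(P[:,0]-474,P[:,1]+248)<22)&(P[:,2]>118)];print("knob",len(k),k.mean(0) if len(k) else 0, (k.min(0)+k.max(0))/2 if len(k) else 0)
A=P[(P[:,2]>90)&(P[:,2]<150)]; r=np.hypot(A[:,0]-551,A[:,1]-106)
for a,b in((0,20),(45,58),(60,72)):
    q=A[(r>a)&(r<b)]; print("pan ring",a,b,len(q),np.median(q[:,2]) if len(q) else 0)
q=P[(np.abs(P[:,0]-534)<25)&(P[:,1]<-20)&(P[:,1]>-190)&(P[:,2]>104)&(P[:,2]<150)]
if len(q): print("poise",len(q),q.mean(0),np.median(q[:,2]),(np.percentile(q,3,0)+np.percentile(q,97,0))/2)
e=np.array([-.09,-.996]);piv=np.array([540,-4.6]);ex=np.array([.996,-.09])
s=(P[:,:2]-piv)@e; o=(P[:,:2]-piv)@ex
for a in range(30,265,15):
    q=P[(s>a)&(s<a+15)&(abs(o)<7)];
    if len(q): print((a,round(float(np.percentile(q[:,2],80)),1)),end=" ")
if len(sys.argv)>1:
    cv2.imwrite(sys.argv[1],cv2.resize(im[150:260,160:345],None,fx=4.3,fy=4.3,interpolation=cv2.INTER_CUBIC))
```

```bash
python3 meas.py pics/c3.png
```

```text
t 8.72 pos [550.7 106.  200.2] rpy [-3.141e+00 -1.000e-03 -1.080e-01] shift [-38.5 360.2   0. ] turn -0.808 w 72.1 f [ 0.7 -0.1 -0.5] q7 -2.02
knob 21 [ 471.3 -248.8  128.4] [ 471.7 -248.8  129. ]
pan ring 0 20 40 145.2650012293625
pan ring 45 58 167 98.8597449142917
pan ring 60 72 164 101.17663582651164
poise 177 [530.3 -99.2 120.2] 118.6978767072419 [ 533.3 -116.6  119.7]
(30, 102.8) (45, 131.4) (60, 134.1) (75, 111.0) (90, 108.1) (105, 110.0) (120, 110.7) (135, 113.9) (150, 116.8) (165, 117.4) (180, 118.6) (195, 120.6) (210, 120.8) (225, 120.9) (240, 98.1) (255, 29.6)
```

View pics/c3.png

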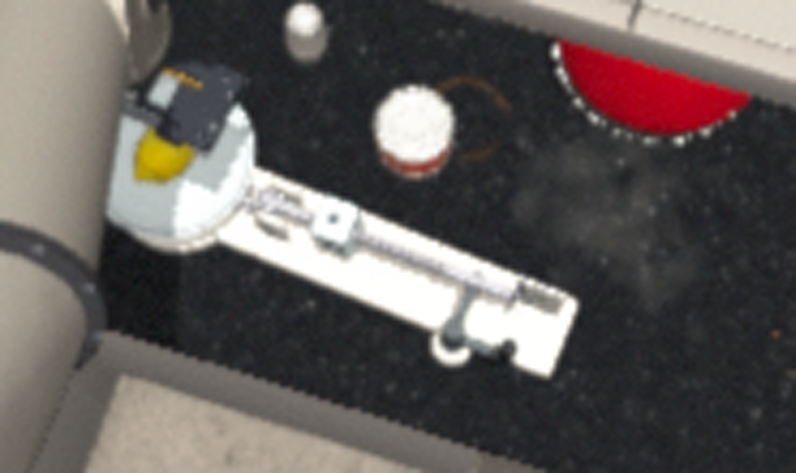

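The lemon is lying in the pan at crop (165,155) and the gripper is above it. The depth shows the pan about 20 mm lower and the beam's right end higher, which shouldn't happen with the lock closed. I'll check this with the side camera.

Run:
```python
from h import *
np.set_printoptions(precision=1,suppress=True)
d0=np.load("d_side.npy"); im,d=env.capture("side"); dt0=np.load("d_top.npy"); imt,dt=env.capture("top")
e=np.array([-.09,-.996]);piv=np.array([540,-4.6]);ex=np.array([.996,-.09])
for n,c,D,(x0,x1,y0,y1) in(("side before","side",d0,(210,250,150,245)),("side now","side",d,(210,250,150,245)),("top before","top",dt0,(160,310,150,250)),("top now","top",dt,(160,310,150,250))):
    roi=np.zeros(D.shape,bool);roi[y0:y1,x0:x1]=1
    P=pts(c,D,roi);s=(P[:,:2]-piv)@e; o=(P[:,:2]-piv)@ex
    print(n)
    for a in range(-200,290,20):
        q=P[(s>a)&(s<a+20)&(abs(o)<(60 if a<-20 else 12))&(P[:,2]<180)&(P[:,2]>60)]
        if len(q): print((a,len(q),*np.round(np.percentile(q[:,2],[10,50,90]))),end=" ")
    print()
a=cv2.imread("pics/s0.png");f=lambda i:cv2.resize(i[145:250,200:250],None,fx=5.6,fy=5.6,interpolation=cv2.INTER_CUBIC)
cv2.imwrite("pics/s1.png",np.hstack([f(a),f(im)]))
```

```text
side before
(-200, 13, np.float64(125.0), np.float64(128.0), np.float64(130.0)) (-180, 45, np.float64(117.0), np.float64(123.0), np.float64(132.0)) (-160, 29, np.float64(118.0), np.float64(119.0), np.float64(124.0)) (-140, 32, np.float64(116.0), np.float64(120.0), np.float64(123.0)) (-120, 35, np.float64(76.0), np.float64(118.0), np.float64(122.0)) (-100, 33, np.float64(116.0), np.float64(119.0), np.float64(122.0)) (-80, 35, np.float64(97.0), np.float64(118.0), np.float64(123.0)) (-60, 24, np.float64(95.0), np.float64(122.0), np.float64(130.0)) (-40, 17, np.float64(91.0), np.float64(125.0), np.float64(132.0)) (-20, 10, np.float64(92.0), np.float64(93.0), np.float64(96.0)) (0, 4, np.float64(91.0), np.float64(93.0), np.float64(94.0)) (40, 6, np.float64(115.0), np.float64(118.0), np.float64(121.0)) (60, 36, np.float64(80.0), np.float64(107.0), np.float64(118.0)) (80, 24, np.float64(76.0), np.float64(90.0), np.float64(115.0)) (100, 11, np.float64(78.0), np.float64(87.0), np.float64(93.0)) (120, 7, np.float64(71.0), np.float64(86.0), np.float64(93.0)) (140, 11, np.float64(79.0), np.float6
[... 4032 characters left out ...]
.float64(129.0), np.float64(133.0)) (60, 36, np.float64(106.0), np.float64(129.0), np.float64(135.0)) (80, 20, np.float64(90.0), np.float64(106.0), np.float64(113.0)) (100, 18, np.float64(95.0), np.float64(109.0), np.float64(114.0)) (120, 15, np.float64(105.0), np.float64(109.0), np.float64(114.0)) (140, 18, np.float64(103.0), np.float64(113.0), np.float64(118.0)) (160, 20, np.float64(107.0), np.float64(116.0), np.float64(120.0)) (180, 21, np.float64(101.0), np.float64(117.0), np.float64(121.0)) (200, 22, np.float64(104.0), np.float64(117.0), np.float64(123.0)) (220, 17, np.float64(114.0), np.float64(121.0), np.float64(124.0)) (240, 5, np.float64(112.0), np.float64(115.0), np.float64(119.0))
```

View pics/s1.png

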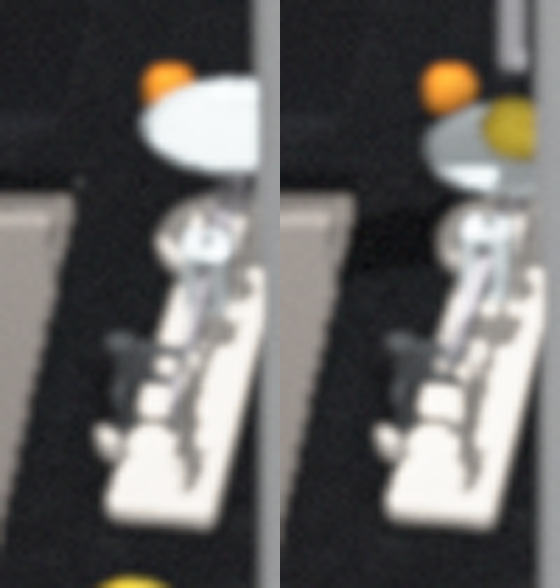

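Both cameras agree: the pan went from about 120 to 99 mm and the beam's right end rose. So the beam was swinging even though the lock knob is at its closed angle, about 0.03 rad. I haven't touched the lock, and the job's order still holds, so next I'll pinch the knob and pull it round.

Scaled: 361.4 mm / 600 = 0.6023, -37.5 mm / 600 = -0.0625, -0.81 rad / 2 = -0.405.

advance --rows '{"offsets": [[60, -0.005, 0.055, 0, -0.04], [50, -0.0117, 0.11, 0, -0.08], [50, -0.0167, 0.165, 0, -0.12], [50, -0.0217, 0.2183, 0, -0.16], [50, -0.0283, 0.2733, 0, -0.2], [50, -0.0333, 0.3283, 0, -0.24], [50, -0.04, 0.3833, 0, -0.28], [50, -0.045, 0.4383, 0, -0.32], [50, -0.0517, 0.4933, 0, -0.36], [50, -0.0567, 0.5483, 0, -0.405], [50, -0.0625, 0.6023, 0, -0.405], [50, -0.0625, 0.6023, 0, -0.405], [50, -0.0625, 0.6023, 0, -0.405], [50, -0.0625, 0.6023, 0, -0.405]]}'

```text
t: 10.03
ee_pos: [472.1, -248.4, 199.3]
tool_rot: [-3.141, -0.0, 0.693]
ft_force: [0.2, -0.2, 0.8]
gripper_width: 50.1
grasp_force: 0.0
```

```bash
python3 go.py 472 -249 112 0.70
```

```text
t 10.03 pos [ 472.1 -248.4  199.3] rpy [-3.141 -0.     0.693] shift [-0.5  0.5 87.3] turn -0.007 w 50.1 f [ 0.2 -0.2  0.8] q7 -0.51
```

Scaled: 87 mm / 600 = 0.145, 78 mm / 600 = 0.13.

advance --rows '{"offsets": [[50, 0, 0, 0.05, 0], [50, 0, 0, 0.1, 0], [50, 0, 0, 0.13, 0], [50, 0, 0, 0.145, 0], [50, 0, 0, 0.145, 0], [50, 0, 0, 0.145, 0], [10, 0, 0, 0.145, 0], [10, 0, 0, 0.145, 0], [10, 0, 0, 0.145, 0], [10, 0, 0, 0.145, 0], [10, 0, 0, 0.145, 0], [10, 0, 0, 0.145, 0], [10, 0, 0, 0.145, 0], [10, 0, 0, 0.145, 0]]}'

```text
t: 11.2
ee_pos: [471.3, -247.9, 112.6]
tool_rot: [-3.139, 0.0, 0.696]
ft_force: [-4.3, 6.9, 7.9]
gripper_width: 16.9
grasp_force: 30.0
```

```bash
python3 go.py 472 -249 112 0.70
```

```text
t 11.2 pos [ 471.3 -247.9  112.6] rpy [-3.139  0.     0.696] shift [-0.2  1.3  0.6] turn -0.004 w 16.9 f [-4.3  6.9  7.9] q7 -0.51
```

advance --rows '{"offsets": [[10, -0.0042, -0.005, 0, 0], [10, -0.0092, -0.0117, 0, 0], [10, -0.0133, -0.0192, 0, 0], [10, -0.0172, -0.0268, 0, 0], [10, -0.02, -0.035, 0, 0], [10, -0.022, -0.0435, 0, 0], [10, -0.023, -0.0517, 0, 0], [10, -0.0235, -0.0607, 0, 0], [10, -0.0228, -0.0693, 0, 0], [10, -0.0215, -0.078, 0, 0], [10, -0.019, -0.0867, 0, 0], [10, -0.0162, -0.0945, 0, 0], [10, -0.0122, -0.1022, 0, 0], [10, -0.0083, -0.1083, 0, 0], [10, -0.0083, -0.1083, 0, 0], [10, -0.0083, -0.1083, 0, 0]]}'

```text
t: 12.53
ee_pos: [426.7, -202.9, 112.9]
tool_rot: [3.14, -0.0, 0.695]
ft_force: [1.1, -3.8, 0.9]
gripper_width: 16.9
grasp_force: 30.0
```

```bash
python3 go.py 425.6 -193 112 0.70
```

```text
t 12.53 pos [ 426.7 -202.9  112.9] rpy [ 3.14  -0.     0.695] shift [ 5.4 -8.3  0.9] turn -0.005 w 16.9 f [ 1.1 -3.8  0.9] q7 -0.57
```

Scaled: -2.5 mm / 600 = -0.0042, -1.5 mm / 600 = -0.0025.

advance --rows '{"offsets": [[10, 0.0025, -0.0025, 0, 0], [10, 0.0042, -0.0042, 0, 0], [10, 0.0042, -0.0042, 0, 0]]}'

```text
t: 12.78
ee_pos: [426.7, -199.5, 112.8]
tool_rot: [3.141, 0.0, 0.695]
ft_force: [-1.9, -5.9, 4.5]
gripper_width: 17.1
grasp_force: 30.0
```

advance --rows '{"offsets": [[45, 0.0033, -0.0033, 0, 0], [45, 0.0033, -0.0033, 0, 0], [45, 0.0033, -0.0033, 0, 0], [45, 0.0033, -0.0033, 0, 0], [45, 0.0033, -0.0033, 0, 0], [45, 0.0033, -0.0033, -0.0333, 0], [45, 0.0033, -0.0033, -0.0917, 0], [45, 0.0033, -0.0033, -0.15, 0], [45, -0.025, 0.0167, -0.1667, 0], [45, -0.0833, 0.05, -0.1667, 0], [45, -0.0833, 0.05, -0.1667, 0]]}'

```text
t: 13.7
ee_pos: [405.6, -259.2, 213.6]
tool_rot: [3.139, 0.0, 0.691]
ft_force: [-0.6, -0.9, -0.0]
gripper_width: 45.0
grasp_force: 0.0
```

```bash
python3 meas.py; python3 go.py 535 -72 200 1.48
```

```text
knob 52 [ 462.  -242.9  611.6] [ 463.8 -245.3  604.6]
pan ring 0 20 67 145.37861137447362
pan ring 45 58 252 98.74405529267995
pan ring 60 72 309 101.85090219513563
poise 165 [530.7 -95.8 120.8] 120.5073352425577 [ 533.2 -112.   120.3]
(30, 102.3) (45, 131.8) (60, 133.0) (75, 110.7) (90, 109.2) (105, 110.3) (120, 111.6) (135, 115.6) (150, 115.8) (165, 118.1) t 13.75 pos [ 406.4 -256.6  212.9] rpy [3.141 0.    0.691] shift [216.8 -60.3  12.7] turn -0.789 w 45.0 f [-0.5  0.8 -0.2] q7 -0.45
```

Scaled: 215 mm / 600 = 0.3583, 184 mm / 600 = 0.3067, -0.785 rad / 2 = -0.3925.

advance --rows '{"offsets": [[60, 0.0517, -0.015, 0, -0.055], [60, 0.1033, -0.0283, 0.0033, -0.11], [60, 0.1533, -0.0433, 0.0083, -0.165], [60, 0.205, -0.0583, 0.0133, -0.22], [60, 0.2567, -0.0717, 0.0167, -0.275], [60, 0.3067, -0.0867, 0.02, -0.33], [60, 0.3583, -0.1017, 0.021, -0.3925], [60, 0.3583, -0.1017, 0.021, -0.3925], [60, 0.3583, -0.1017, 0.021, -0.3925], [60, 0.3583, -0.1017, 0.021, -0.3925]]}'

```text
t: 14.58
ee_pos: [533.0, -69.2, 199.4]
tool_rot: [-3.14, 0.0, 1.48]
ft_force: [-0.8, -0.6, -0.2]
gripper_width: 59.8
grasp_force: 0.0
```

```bash
python3 go.py 534.1 -69.3 100 1.48
```

Run:
```python
from h import *
np.set_printoptions(precision=1,suppress=True)
for c,(x0,x1,y0,y1) in(("top",(200,280,180,230)),("side",(215,250,165,215))):
    im,d=env.capture(c);roi=np.zeros(d.shape,bool);roi[y0:y1,x0:x1]=1;P=pts(c,d,roi)
    P=P[(P[:,2]>118)&(P[:,2]<138)&(abs(P[:,0]-534)<30)&(P[:,1]<-35)&(P[:,1]>-115)]
    print(c,len(P)); 
    if len(P): print(np.percentile(P,[3,50,97],0))
```

```text
t 14.58 pos [533.  -69.2 199.4] rpy [-3.14  0.    1.48] shift [ 0.1  1.2 99.4] turn -0.0 w 59.8 f [-0.8 -0.6 -0.2] q7 -0.13
top 9
[[516.  -82.5 122.5]
 [538.2 -80.7 128.6]
 [549.2 -77.2 131.6]]
side 44
[[518.5 -86.1 119.5]
 [535.4 -73.5 126.6]
 [552.8 -52.1 133. ]]
```

advance --rows '{"offsets": [[60, 0, 0, 0.05, 0], [60, 0, 0, 0.1, 0], [60, 0, 0, 0.1417, 0], [60, 0, 0, 0.1633, 0], [60, 0, 0, 0.1633, 0], [60, 0, 0, 0.1633, 0], [25, 0, 0, 0.1633, 0], [25, 0, 0, 0.1633, 0], [25, 0, 0, 0.1633, 0], [25, 0, 0, 0.1633, 0], [25, 0, 0, 0.1633, 0], [25, 0, 0, 0.1633, 0], [25, 0, 0, 0.1633, 0], [25, 0, 0, 0.1633, 0]]}'

```text
t: 15.85
ee_pos: [532.0, -69.3, 102.0]
tool_rot: [-3.139, 0.0, 1.48]
ft_force: [-9.7, -0.2, 5.3]
gripper_width: 36.1
grasp_force: 30.0
```

```bash
python3 go.py 534.1 -69.3 100 1.48
```

```text
t 15.85 pos [532.  -69.3 102. ] rpy [-3.139  0.     1.48 ] shift [0.2 2.1 2. ] turn 0.0 w 36.1 f [-9.7 -0.2  5.3] q7 -0.16
```

The rows are not in the units I measure in: shifts go in shares of 600 mm and turns go in shares of 2 rad. I convert before sending: -60 mm / 600 = -0.1, -52 mm / 600 = -0.0867.

advance --rows '{"offsets": [[25, -0.0083, -0.0033, 0, 0], [25, -0.02, -0.0033, -0.0017, 0], [25, -0.0333, -0.0033, -0.0017, 0], [25, -0.0467, -0.0033, -0.0033, 0], [25, -0.06, -0.0042, -0.0033, 0], [25, -0.0733, -0.0042, -0.005, 0], [25, -0.0867, -0.005, -0.005, 0], [25, -0.1, -0.005, -0.005, 0], [25, -0.1, -0.005, -0.005, 0], [25, -0.1, -0.005, -0.005, 0]]}'

```text
t: 16.68
ee_pos: [526.4, -130.1, 105.9]
tool_rot: [3.139, 0.001, 1.48]
ft_force: [3.9, -8.6, 2.9]
gripper_width: 35.6
grasp_force: 30.0
```

```bash
python3 go.py 534.1 -69.3 100 1.48
```

```text
t 16.68 pos [ 526.4 -130.1  105.9] rpy [3.139e+00 1.000e-03 1.480e+00] shift [61.3  2.1  5.9] turn -0.0 w 35.6 f [ 3.9 -8.6  2.9] q7 -0.04
```

Scaled: -60 mm / 600 = -0.1, -30 mm / 600 = -0.05.

advance --rows '{"offsets": [[60, 0, 0, 0, 0], [60, 0, 0, 0, 0], [60, 0, 0, 0, 0], [60, 0, 0, 0, 0], [60, 0, 0, 0, 0], [60, 0, 0, 0, 0], [60, 0, 0, -0.05, 0], [60, 0, 0, -0.1, 0], [60, 0, 0, -0.1, 0], [60, 0, 0, -0.1, 0], [60, 0, 0, -0.1, 0], [60, 0, 0, -0.1, 0], [60, 0, 0, -0.1, 0], [60, 0, 0, -0.1, 0], [60, 0, 0, -0.1, 0], [60, 0, 0, -0.1, 0], [60, 0, 0, -0.1, 0], [60, 0, 0, -0.1, 0]]}'

```text
t: 18.18
ee_pos: [525.2, -128.7, 164.8]
tool_rot: [-3.141, -0.0, 1.481]
ft_force: [0.2, -0.1, 0.0]
gripper_width: 60.0
grasp_force: 0.0
```

advance --rows '{"offsets": [[60, 0, 0, 0, 0], [60, 0, 0, 0, 0], [60, 0, 0, 0, 0], [60, 0, 0, 0, 0], [60, 0, 0, 0, 0], [60, 0, 0, 0, 0], [60, 0, 0, 0, 0], [60, 0, 0, 0, 0], [60, 0, 0, 0, 0], [60, 0, 0, 0, 0], [60, 0, 0, 0, 0]]}'

```text
t: 19.1
ee_pos: [525.2, -128.7, 164.9]
tool_rot: [3.142, -0.0, 1.481]
ft_force: [0.5, 0.2, 0.8]
gripper_width: 59.9
grasp_force: 0.0
```

Create tilt.py:
```python
from h import *
np.set_printoptions(precision=1,suppress=True)
e=np.array([-.09,-.996]);piv=np.array([540,-4.6]);ex=np.array([.996,-.09])
for c,(x0,x1,y0,y1) in(("top",(160,310,150,250)),("side",(210,250,150,245))):
    D=[env.capture(c) for _ in range(4)]; im=D[-1][0]; S=np.stack([x[1] for x in D]); S[S==0]=np.nan; d=np.nan_to_num(np.nanmedian(S,0))
    cv2.imwrite(f"last_{c}.png",im)
    roi=np.zeros(d.shape,bool);roi[y0:y1,x0:x1]=1;P=pts(c,d,roi);s=(P[:,:2]-piv)@e;o=(P[:,:2]-piv)@ex
    r=np.hypot(s+110,o)
    q=P[(r<52)&(P[:,2]<126)&(P[:,2]>90)]; print(c,"floor",len(q),np.percentile(q[:,2],[25,50]) if len(q) else 0)
    q=P[(r>66)&(r<76)&(s<-60)&(P[:,2]<145)&(P[:,2]>95)]; print("lip",len(q),np.median(q[:,2]) if len(q) else 0)
    for a in range(20,275,15):
        q=P[(s>a)&(s<a+15)&(abs(o)<8)&(P[:,2]<160)]
        if len(q): print((a,len(q),*[float(v) for v in np.round(np.percentile(q[:,2],[20,50,80]),1)]),end=" ")
    print()
```

```bash
python3 tilt.py
```

```text
top floor 320 [111.1 112.4]
lip 221 117.82608621900113
(140, 19, 24.3, 26.3, 96.8) (155, 25, 25.9, 78.4, 95.8) (170, 24, 26.3, 81.0, 93.0) (185, 24, 26.8, 53.5, 92.9) (200, 24, 26.2, 81.6, 93.1) (215, 24, 26.3, 56.1, 92.5) (230, 23, 25.4, 29.3, 93.0) (245, 17, 26.2, 27.6, 28.2) (260, 14, 25.7, 27.2, 28.4) 
side floor 59 [110.4 112. ]
lip 21 117.82778016879013
(20, 5, 71.9, 89.5, 93.8) (35, 5, 91.3, 95.9, 97.4) (50, 5, 94.3, 96.4, 97.9) (80, 3, 25.6, 25.7, 27.0) (95, 8, 24.4, 25.4, 82.6) (110, 9, 27.7, 120.5, 121.2) (125, 26, 59.5, 97.2, 119.1) (140, 15, 81.5, 95.2, 115.4) (155, 7, 39.7, 90.4, 97.5) (170, 11, 26.3, 94.0, 96.6) (185, 5, 27.2, 29.4, 92.7) (200, 8, 25.9, 92.5, 93.4) (215, 15, 25.4, 90.2, 92.4) (230, 21, 25.7, 50.3, 89.4) (245, 10, 26.1, 27.6, 39.2) (260, 7, 25.4, 26.1, 26.8) tilt.py:5: RuntimeWarning: All-NaN slice encountered
  D=[env.capture(c) for _ in range(4)]; im=D[-1][0]; S=np.stack([x[1] for x in D]); S[S==0]=np.nan; d=np.nan_to_num(np.nanmedian(S,0))
```

Both cameras put the pan floor at about 112 mm and the beam nearly level, so this notch is close. I'll move the arm clear and take a more precise reading.

Scaled: -400 mm / 600 = -0.6667, -310 mm / 600 = -0.5167.

advance --rows '{"offsets": [[60, 0, 0, -0.0583, 0], [60, 0, 0, -0.1167, 0], [60, -0.05, -0.015, -0.15, 0], [60, -0.1083, -0.0333, -0.15, 0], [60, -0.1667, -0.05, -0.15, 0], [60, -0.225, -0.0667, -0.15, 0], [60, -0.2833, -0.0833, -0.15, 0], [60, -0.3417, -0.1, -0.15, 0], [60, -0.4, -0.1183, -0.15, 0], [60, -0.4583, -0.1367, -0.15, 0], [60, -0.5167, -0.1533, -0.15, 0], [60, -0.575, -0.17, -0.15, 0], [60, -0.6333, -0.1867, -0.15, 0], [60, -0.6667, -0.1917, -0.15, 0], [60, -0.6667, -0.1917, -0.15, 0]]}'

```text
t: 20.75
ee_pos: [371.7, -521.1, 254.4]
tool_rot: [-3.14, 0.001, 1.475]
ft_force: [-0.5, 1.2, -0.4]
gripper_width: 59.8
grasp_force: 0.0
```

```bash
python3 tilt.py 2>/dev/null
```

Run:
```python
import cv2,numpy as np
a=cv2.imread("last_top.png")[180:245,215:305];b=cv2.imread("last_side.png")[180:245,205:250]
cv2.imwrite("pics/z.png",np.hstack([cv2.resize(a,None,fx=5.5,fy=5.5,interpolation=cv2.INTER_CUBIC),cv2.resize(b,None,fx=5.5,fy=5.5,interpolation=cv2.INTER_CUBIC)]))
```

```text
top floor 321 [111.3 112.4]
lip 218 117.90342423629431
(20, 23, 26.1, 80.5, 94.9) (35, 24, 25.9, 81.9, 96.8) (50, 26, 26.0, 54.8, 95.6) (65, 23, 26.0, 82.4, 96.7) (80, 25, 27.0, 87.4, 97.8) (95, 14, 27.0, 96.0, 100.1) (110, 16, 120.4, 121.3, 123.5) (125, 17, 120.2, 121.8, 122.7) (140, 27, 26.5, 80.5, 96.8) (155, 25, 27.1, 80.3, 95.9) (170, 23, 26.4, 80.4, 95.6) (185, 25, 26.4, 75.7, 93.6) (200, 25, 27.2, 79.2, 92.5) (215, 24, 26.3, 57.4, 93.3) (230, 24, 25.9, 29.9, 93.6) (245, 17, 25.8, 26.9, 29.4) (260, 14, 25.0, 26.0, 27.2) 
side floor 83 [110.2 111.7]
lip 34 117.58987295052668
(20, 7, 80.8, 90.9, 95.3) (35, 3, 97.9, 98.2, 99.8) (50, 6, 95.1, 96.3, 96.5) (80, 3, 24.5, 26.1, 26.9) (95, 8, 26.0, 72.5, 118.7) (110, 10, 27.5, 74.2, 122.0) (125, 24, 66.2, 98.9, 118.7) (140, 17, 34.3, 93.2, 95.9) (155, 6, 27.4, 95.6, 96.9) (170, 10, 87.0, 91.8, 93.8) (185, 8, 24.6, 28.2, 90.5) (200, 6, 25.9, 59.8, 93.0) (215, 13, 26.9, 88.6, 92.5) (230, 22, 25.4, 49.4, 88.6) (245, 9, 24.9, 27.2, 84.4) (260, 10, 25.2, 25.6, 26.6)
```

View pics/z.png

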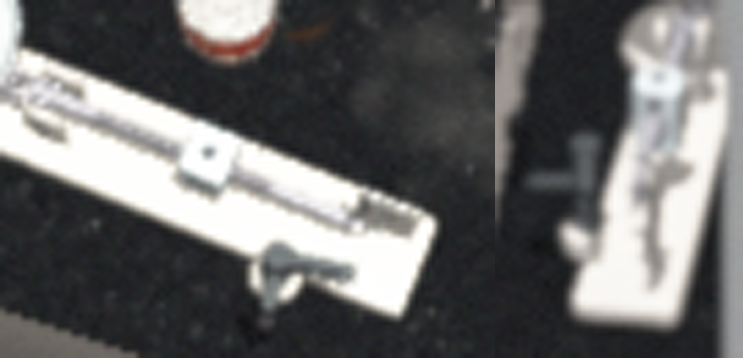

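The crops show the poise at (208,155), centred 125 mm from the pivot, which is notch 8. The lock's crank points at the robot, with its knob at (265,325), and the fork is clear of the beam. Against the reading at the stop (+0.12), the pan floor (98.8 to 112.4 mm) and beam end (120.8 to 93.3 mm) give a resting tilt of about -0.002. That is well under half a notch (0.018), so I'll hand it in.

```bash
python3 -c "
from station import env
print(env.close_job())"
```

```text
the job is handed in; nothing more can be done
None
```

The job is handed in: the lemon is in the middle of the pan, the lock is fully open, and the poise is at notch 8 (about 120 g) with the free beam resting within about 0.01 rad of level; however, the beam was already swinging while the lock was closed, so it was not held still when I laid the lemon in.

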